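Turn the sharpening plate over to its fine face

TASK

The two-sided sharpening plate sits on its bench holder with the dotted, coarse face up. Lift it off, turn it over end for end and seat it back on the holder's two pins, plain fine face up, flat and fully down; set it down rather than let it drop. You may stand it on end in the narrow empty slot of the wooden rack to change your grip; leave everything else on the bench as it is.

Things in the scene. Friction and masses are not known exactly. Their poses are not given: they have to be found in the camera images.
- plate: steel-faced sharpening plate, 60 mm wide (its x), 150 long (y), 10 thick (z), about 0.4 kg; origin at its very middle. Face +z is coarse (round dots), up at the start; face -z is fine (plain). Two 11 mm through-holes, one near each end, both nearer the same long edge (+x): it fits the pins when turned end for end (half a turn about its x), not side for side. Long edges plain, free to grip
- hole_a (a point): centre of the hole at the plate's +y end: 15 mm to +x and 60 mm to +y of the plate's middle, at mid-thickness
- hole_b (a point): centre of the hole at the plate's -y end: 15 mm to +x and 60 mm to -y of the plate's middle, at mid-thickness
- holder: grey cast holder, fixed; origin on the bench under its middle, long axis y. Flat top 46 mm (x) by 156 mm (y), 42 mm above the bench: the plate overhangs it 7 mm on each long side, and fingers can reach past the overhang along the middle 100 mm. At each end a foot 80 mm wide (x), 8 mm high. The seated plate's middle is straight above the origin, 47 mm above the bench
- pin_a (a point): foot of the steel pin at the holder's +y end, on the holder's top: 15 mm to +x and 60 mm to +y of its middle, 42 mm above the bench. Pin 9 mm in diameter, 7 mm high, its top 2.5 mm tapered. At the start hole_a is on it; at the end hole_b must be
- pin_b (a point): foot of the same kind of pin at the holder's -y end: 15 mm to +x and 60 mm to -y of the middle, 42 mm above the bench. At the start hole_b is on it; at the end hole_a must be
- rack: the wooden rack, fixed to the bench, 94 mm (x) by 118 mm (y), with three peaked dividers running along x, up to 59 mm high; origin on the bench under its middle. It has a narrow empty slot and a wider one with a slipstone in it
- slot (a point): middle of the floor of the rack's narrow empty slot, 10 mm above the bench. The slot runs 90 mm along the rack's x, open at both ends; it is 15 mm wide (rack y) up to 50 mm above the bench, then widens at 45 degrees up to 59 mm. The plate can stand in it on a short end, width along the rack's x, leaning up to 8 degrees, its middle about 85 mm above the bench
- slipstone: grey stone 100 x 22 x 50 mm standing on edge in the rack's wider slot, 39 mm from the empty slot; leave it there
- tin: flat metal paste tin, 55 mm across, 23 mm high, on the bench between holder and rack; origin under its middle; leave it there
- handle_blank: pear-shaped wooden tool handle standing on end, 51 mm across, 120 mm high, beyond holder and rack; origin under its middle; leave it there
- gouge: carving gouge lying on the robot's side of holder and rack, along its x, 232 mm long, 25 mm high; origin under the middle of its length; leave it there
- brush: bench brush lying beyond holder and rack, along its x, 190 mm long, 42 mm wide, 20 mm high; origin under its middle; leave it there
- spray: clear spray bottle, 62 mm across, 141 mm high, beyond holder and rack on the left; origin under its middle; leave it there
Not all that is in view belongs to the job. Of the things that look like the plate, the smallest one is meant.

How it is judged:
By the outcome, as a careful person would: the job done as asked, in the order asked, and still so for the second after the job is handed in, with the robot touching nothing.
It also fails if it takes over 67 s, if anything falls off the work surface, if the arm or the gripper's body presses on something with over 40 N, if the wrist force passes 120 N, or if a joint passes its speed limit or range.

ROBOT

A 7-joint arm with a two-finger parallel gripper is mounted at the origin on the work surface. World frame = base frame: x ahead of the robot, y to its left, z up, the work surface at z = 0. Lengths are in mm, angles in rad, forces in N, time in s.
With the tool pointing down it reaches from about 400 to 875 mm from the base axis. Payload 19.3 kg.
Tool frame: the origin (TCP) lies at the very end of the fingers, on their centre line; the grasp point (between the pads) lies 19 mm behind it (grip_point_offset is the z of the grasp point in the tool frame, in mm); z points along the fingers, x is the direction in which the jaws open and shut, and the axes are right-handed (so a half turn about z gives the same grasp; the last joint's range is limited). The gripper opens to 85 mm and grips with 20 to 120 N. Pads are 22 mm wide; open, the fingers measure 114 mm over their backs; the gripper's body (76 mm by 85 mm) begins 54 mm behind the grasp point. The pads swing forward as they close: fully open they stand 13 mm farther back than shut.
Start: joints at [1.095, 0.521, -0.036, 1.599, 0.021, 1.021, -0.113], TCP at [246.693, -574.244, 209.691] pointing down, gripper open.
Joint ranges: [-2.91, 2.91], [-0.3, 2.13], [-1.5, 1.42], [0.17, 2.43], [-1.26, 4.41], [0.16, 1.93], [-2.52, 2.52]. Speed limits (rad/s): [1.89, 1.89, 2.39, 2.39, 3.01, 3.01, 3.01].

INTERFACE

Orientations are given as a 3x3 rotation matrix whose columns are the frame's x, y, z axes.
In Python, from workcell import movep, movel, goto_joints, open_gripper, clamp, wait, inverse_kinematics, read_state, camera, PlanningError, finish_job, grip_point_offset gives the robot as it stands. Calls block until the motion is done:
- movep(position, orientation): joint-space move of the TCP to a pose.
- movel(position, frame=None, max_speed=150, guard=None): straight line of the TCP; frame=None keeps the orientation; max_speed is the mean speed in mm/s. With guard (N) it stops when the force on the tool has changed by that much, and returns True; else False.
- goto_joints(angles): joint-space move.
- open_gripper() and clamp(): open the fingers fully, or close them until they stop; the grip force is fixed at half the most.
- wait(seconds).
- inverse_kinematics(position, orientation): joint angles nearest the present ones, or None.
- read_state(): the state.
- camera(name): name is "side" or "top" or "wrist"; returns a dict with "image" (384x512x3 uint8, blue, green, red), "range_z" (384x512 float32, mm along the optical axis (not along the pixel's ray), 0 where there is no reading), "fx", "fy", "cx", "cy" (pixels), "dist_coeffs" ([k1, k2, p1, p2, k3] as OpenCV has them; the pictures are not rectified), "cam_to_world" (4x4, takes a point from camera to world coordinates). Camera axes: x right, y up, looking along -z (the intrinsics and any distortion apply to the point x, -y, -z); pixel columns grow to the right and rows downward; lengths in mm; the calibration is good to about 2 mm. A picture is of the moment at which its call begins.
A pose or a line that the arm cannot do raises PlanningError and nothing moves.
- finish_job(): hands the job in, once; it reports no verdict.
The state is a dict: "time": time; "qpos": joint angles; "qvel": joint speeds; "joint_efforts": joint torques, N m; "eef_pos": TCP position; "tool_rot": TCP orientation; "ft_force": force on the tool from outside, world axes, zero at the start; "torque": the same for the moment, N m; "finger_gap": finger opening in mm.
Only numpy, scipy, OpenCV 4.12 (cv2) and the standard library are available. Lean on these libraries where they do the work, as an engineer would, in place of code of your own. Each camera call takes 0.05 s, during which the arm holds its last target.

## Working session

There is one attempt and no reset: what is moved stays moved. The work goes in short steps, each a Python script; the robot and the scene stay as the last script left them, time stands still between calls to the robot, and variables do not carry over. Pictures are saved under pics/ and viewed, and the job is handed in when it is done.

```bash
ls; mkdir -p pics
python3 - <<'E'
from workcell import *
import cv2,numpy as np,pickle
for n in ("side","top","wrist"):
    c=camera(n); pickle.dump(c,open(f"pics/{n}0.pkl","wb")); cv2.imwrite(f"pics/{n}0.png",cv2.resize(c["image"],None,fx=1.5,fy=1.5))
    print(n,c["fx"],c["cx"],c["cy"],c["dist_coeffs"],np.round(c["cam_to_world"],3).tolist())
s=read_state();print({k:np.round(v,3).tolist() for k,v in s.items()},grip_point_offset)
E
```

```text
pics
side 466.21340863718325 255.63926896214764 189.56451211088503 [-0.06324313  0.          0.          0.          0.        ] [[-0.931, 0.201, -0.306, 243.107], [-0.366, -0.532, 0.763, 798.061], [-0.009, 0.822, 0.569, 736.618], [0.0, 0.0, 0.0, 1.0]]
top 448.7969225532958 259.13453669637596 184.42908437021083 [-0.10160403  0.          0.          0.          0.        ] [[-0.136, 0.971, -0.199, 412.546], [-0.991, -0.133, 0.028, -80.65], [0.001, 0.201, 0.98, 997.41], [0.0, 0.0, 0.0, 1.0]]
wrist 297.27631132526017 249.28239224822613 193.805693348149 [0.00742381 0.         0.         0.         0.        ] [[0.394, 0.885, 0.25, 309.477], [-0.919, 0.379, 0.106, -547.952], [-0.001, -0.271, 0.963, 373.125], [0.0, 0.0, 0.0, 1.0]]
{'time': 0.15, 'qpos': [1.095, 0.522, -0.036, 1.6, 0.021, 1.021, -0.113], 'qvel': [0.001, -0.0, 0.0, -0.002, -0.003, -0.002, -0.001], 'joint_efforts': [0.001, -92.739, 1.98, -37.006, 0.018, 0.006, 0.0], 'eef_pos': [246.572, -574.023, 209.278], 'tool_rot': [[0.395, -0.919, -0.0], [-0.919, -0.395, 0.001], [-0.001, 0.0, -1.0]], 'ft_force': [0.016, -1.19, 0.429], 'torque': [0.064, -0.013, 0.009], 'finger_gap': 85.479} -18.700000000000003
```

View pics/top0.png

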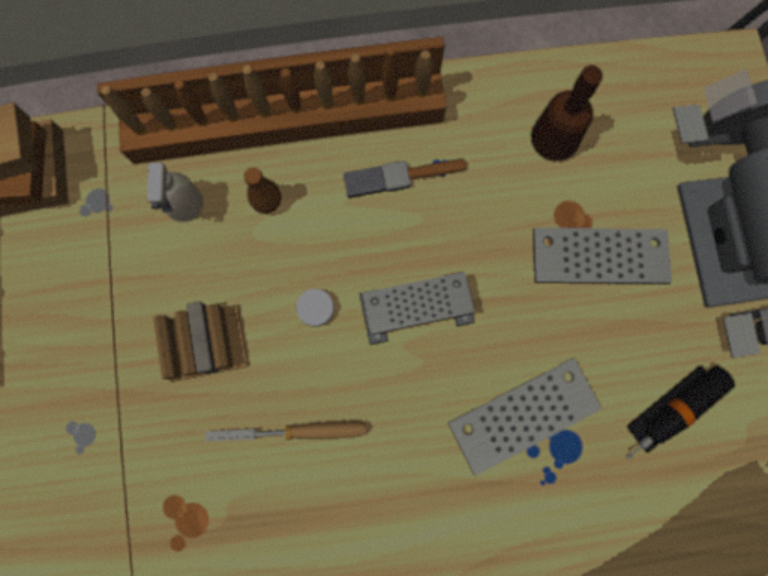

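View pics/side0.png

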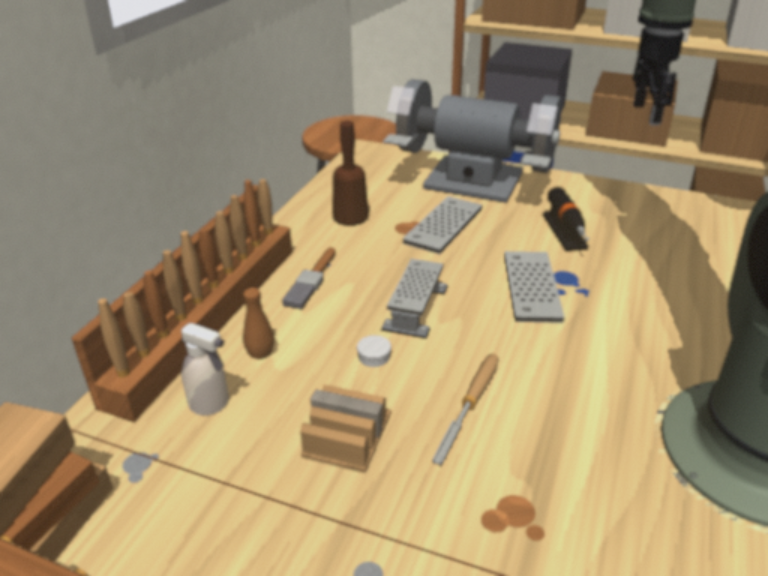

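The candidates for the plate, as top-view pixels at 1.5x, are:
- (418,303), on the grey holder with feet
- (602,256), a larger dotted plate lying bare on the bench
- (525,415), the largest, also bare

The one on the holder is the smallest. I'll check it in a close crop and measure it.

```bash
cat > h.py <<'E'
import numpy as np,cv2,pickle
def rays(c,px):
    K=np.array([[c["fx"],0,c["cx"]],[0,c["fy"],c["cy"]],[0,0,1]])
    u=cv2.undistortPoints(np.array(px,float).reshape(-1,1,2),K,np.array(c["dist_coeffs"],float)).reshape(-1,2)
    d=np.c_[u[:,0],-u[:,1],-np.ones(len(u))]
    T=np.array(c["cam_to_world"]);return T[:3,3],d@T[:3,:3].T
def onplane(c,px,z):
    o,d=rays(c,px);return o+d*((z-o[2])/d[:,2])[:,None]
def cloud(c):
    h,w=c["range_z"].shape;v,u=np.mgrid[:h,:w]
    o,d=rays(c,np.c_[u.ravel(),v.ravel()]);P=o+d*c["range_z"].reshape(-1,1);P[c["range_z"].ravel()<=0]=np.nan
    return P.reshape(h,w,3)
E
python3 - <<'E'
from h import *
for n,(u0,v0,u1,v1) in {"top":(85,170,335,290),"side":(190,160,320,320)}.items():
    c=pickle.load(open(f"pics/{n}0.pkl","rb"))
    s=min(800/(u1-u0),600/(v1-v0));cv2.imwrite(f"pics/{n}0c.png",cv2.resize(c["image"][v0:v1,u0:u1],None,fx=s,fy=s,interpolation=cv2.INTER_CUBIC));print(n,s)
    P=cloud(c)
    m=(abs(P[...,2]-52)<4)&(P[...,0]>350)&(P[...,0]<700)&(P[...,1]>-200)&(P[...,1]<300)
    nl,l,st,ct=cv2.connectedComponentsWithStats(m.astype(np.uint8))
    for i in range(1,nl):
        if st[i,4]>60:
            Q=P[l==i]; r=cv2.minAreaRect(Q[:,:2].astype(np.float32)); print(st[i],np.round(r[0],1),np.round(r[1],1),round(r[2],1),np.round(np.median(Q[:,2]),1))
E
```

```text
top 3.2
[ 242  183   65   40 1664] [ 561.4 -135. ] [ 60.8 132.8] 4.2 52.6
[138 203  14  42 211] [553.8 147.1] [88.2 16.4] 3.7 53.1
[116 207  15  43 220] [550.8 192.5] [88.9 21.1] 3.6 52.9
[105 210  11  43 152] [548.3 225.4] [89.6 17.9] 5.5 53.6
side 3.75
[258 176  35  33 711] [ 560.4 -133.3] [ 61.2 134.8] 4.4 51.8
[215 257  42  13 119] [552.5 149.1] [89.9 12.9] 6.1 53.7
[206 267  49  20 374] [547.6 190. ] [98.7 41.4] 15.2 52.2
[200 284  45  15 247] [547.4 225.3] [90.5 19.3] 3.9 52.3
```

View pics/top0c.png

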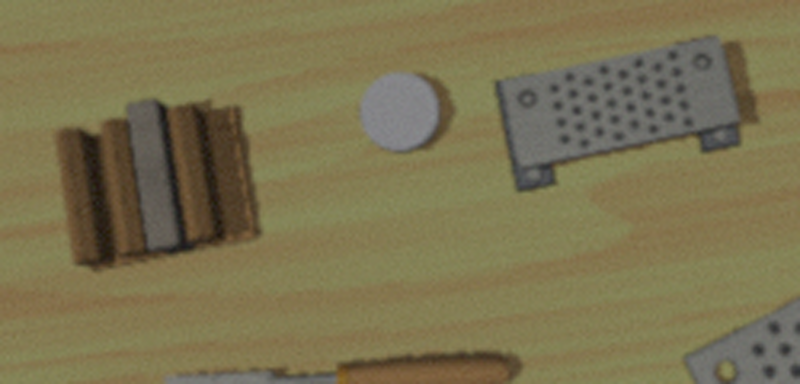

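View pics/side0c.png

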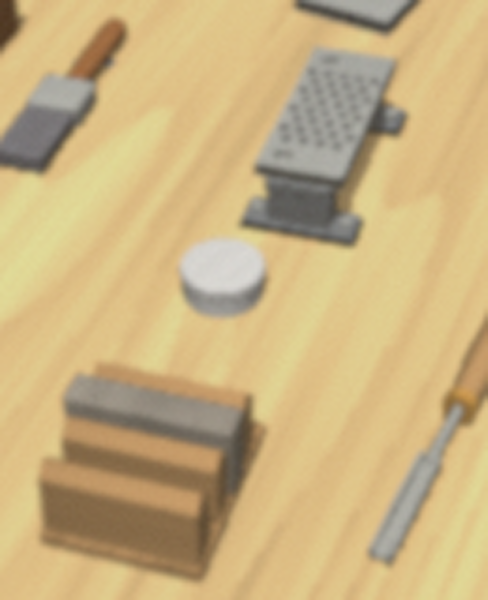

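```bash
cat >> h.py <<'E'
def rotx(a):
    c,s=np.cos(a),np.sin(a);return np.array([[1,0,0],[0,c,-s],[0,s,c]])
def rotz(a):
    c,s=np.cos(a),np.sin(a);return np.array([[c,-s,0],[s,c,0],[0,0,1]])
DOWN=np.diag([1.,-1.,-1.])
def toolR(yaw,tilt,flip=0):
    """tool pointing down, leaned by tilt: tilt>0 => points toward +y local"""
    R=rotz(yaw)@rotx(tilt)@DOWN
    if flip: R=R@np.diag([-1.,-1.,1.])
    return R
E
python3 - <<'E'
from h import *
from workcell import *
c=pickle.load(open("pics/top0.pkl","rb"))
px=np.array([(498,82),(716,38),(741,124),(518,168),(528,98),(702,62)])/3.2+[85,170]-0.34
P=onplane(c,px,52);print(np.round(P,1).tolist())
print([round(float(np.linalg.norm(P[a]-P[b])),1) for a,b in ((0,1),(1,2),(2,3),(3,0),(4,5))])
e=P[4]-P[5];th=np.arctan2(-e[0],e[1]);print("yaw",np.degrees(th))
for flip in (0,1):
  for a in (35,40,45):
    for t in (-1,1,0):
      for nm,p in (("hold",(561,-135,47)),("holdup",(561,-135,150)),("rack",(549,208,95)),("rackup",(549,208,200))):
        R=toolR(th,t*np.radians(a),flip);q=inverse_kinematics(np.array(p)+19*R[:,2],R)
        print(flip,a*t,nm,None if q is None else np.round(q,2).tolist())
E
```

```text
[[586.5, -64.3, 52.0], [596.4, -213.6, 52.0], [536.3, -220.9, 52.0], [527.4, -70.0, 52.0], [573.0, -82.7, 52.0], [581.4, -201.6, 52.0]]
[149.6, 60.5, 151.2, 59.4, 119.2]
yaw 4.0488702186304675
0 -35 hold [-0.26, 0.78, 0.07, 1.94, 0.89, 0.74, -0.9]
0 -35 holdup [-0.12, 0.6, -0.12, 1.91, 0.86, 0.96, -0.77]
0 -35 rack [-0.45, 0.85, -0.44, 1.59, 0.78, 1.35, -1.17]
0 -35 rackup [-0.24, 0.81, -0.81, 1.53, 0.88, 1.65, -1.18]
0 35 hold [0.79, 0.95, -0.59, 1.61, -0.1, 0.95, 0.5]
0 35 holdup [0.81, 0.81, -0.62, 1.58, -0.15, 1.1, 0.45]
0 35 rack [0.32, 0.79, -0.67, 1.87, -0.29, 0.56, 0.15]
0 35 rackup [0.38, 0.63, -0.74, 1.82, -0.29, 0.74, 0.04]
0 0 hold [0.41, 0.72, -0.39, 1.84, 0.42, 0.66, -0.16]
0 0 holdup [0.47, 0.58, -0.47, 1.78, 0.33, 0.86, -0.09]
0 0 rack [-0.02, 0.71, -0.65, 1.78, 0.56, 0.84, -0.87]
0 0 rackup [0.1, 0.61, -0.83, 1.7, 0.51, 1.05, -0.83]
0 -40 hold [-0.33, 0.81, 0.11, 1.94, 0.93, 0.78, -0.98]
0 -40 holdup [-0.17, 0.62, -0.1, 1.91, 0.92, 1.01, -0.86]
0 -40 rack [-0.51, 0.89, -0.4, 1.55, 0.79, 1.42, -1.18]
0 -40 rackup [-0.31, 0.83, -0.74, 1.5, 0.89, 1.7, -1.19]
0 40 hold [
[... 2407 characters left out ...]
 -1.28, 1.69, 0.82, 1.27, 2.07]
1 -45 hold [-1.0, 1.48, 1.29, 1.96, -0.96, 0.67, -2.51]
1 -45 holdup [-1.02, 1.33, 1.41, 1.95, -0.78, 0.75, -2.52]
1 -45 rack [-0.2, 1.16, -1.07, 1.5, 1.2, 1.93, 1.73]
1 -45 rackup [-0.29, 0.91, -0.87, 1.47, 0.99, 1.85, 1.89]
1 45 hold [0.4, 0.98, 0.14, 1.55, -0.8, 1.26, -2.06]
1 45 holdup [0.36, 0.83, 0.2, 1.55, -0.78, 1.39, -2.14]
1 45 rack [0.01, 0.77, -0.09, 1.89, -1.07, 0.85, -2.25]
1 45 rackup [-0.05, 0.59, -0.02, 1.86, -0.99, 0.99, -2.43]
1 0 hold [-0.14, 0.75, 0.4, 1.87, -0.48, 0.62, -2.51]
1 0 holdup [-0.29, 0.63, 0.62, 1.83, -0.48, 0.84, -2.5]
1 0 rack [-1.16, 1.15, 1.3, 1.84, -1.21, 1.22, -2.51]
1 0 rackup [0.31, 0.82, -1.28, 1.69, 0.82, 1.27, 2.07]
```

```bash
cat > snap.py <<'E'
from h import *
from workcell import *
def snap(n,tag):
    c=camera(n); pickle.dump(c,open(f"pics/{tag}.pkl","wb")); cv2.imwrite(f"pics/{tag}.png",cv2.resize(c["image"],None,fx=1.5,fy=1.5,interpolation=cv2.INTER_CUBIC)); return c
E
python3 - <<'E'
from snap import *
th=np.radians(4.05)
movep([561,-138,200],toolR(th,0)); wait(0.2); print(read_state()["time"],read_state()["eef_pos"]); snap("wrist","wh")
movep([549,200,200],toolR(th,0)); wait(0.2); print(read_state()["time"]); snap("wrist","wr")
E
```

```text
2.2917 [ 560.87559456 -138.67446961  199.97830581]
3.8167
```

View pics/wh.png

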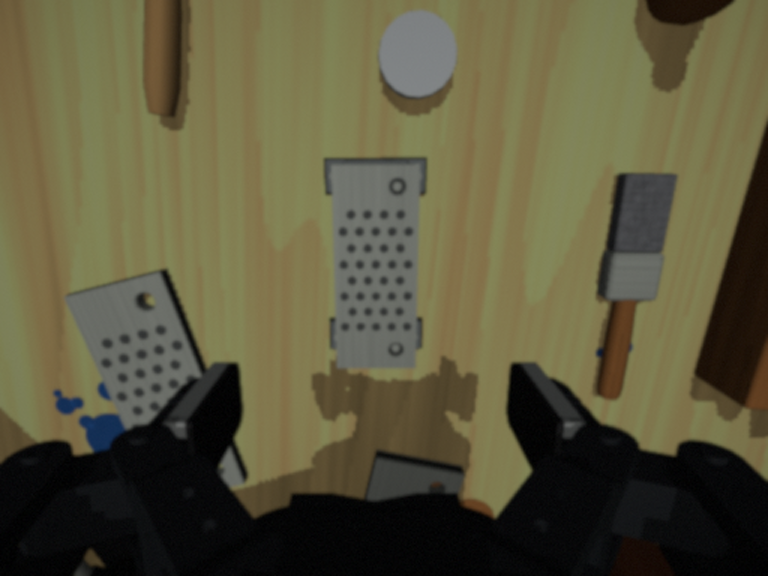

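View pics/wr.png

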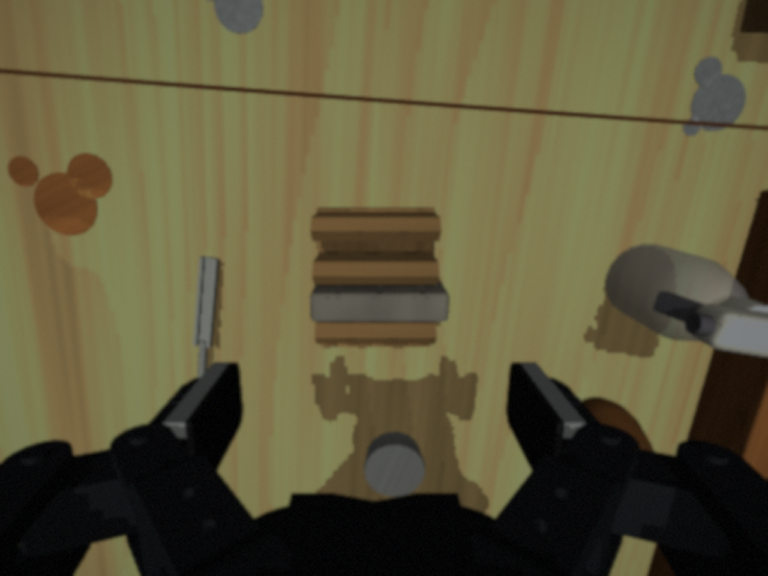

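Run:
```python
from h import *
c=pickle.load(open("pics/wh.pkl","rb")); P=cloud(c)
hsv=cv2.cvtColor(c["image"],cv2.COLOR_BGR2HSV)
def bow(x,y): return ((x+.5)/1.5-.5,(y+.5)/1.5-.5)
px=[bow(*p) for p in ((332,163),(420,163),(415,368),(337,368),(397,187),(396,349))]
Q=onplane(c,px,52);print(np.round(Q,1).tolist())
print("ctr corners",Q[:4].mean(0))
e=Q[4]-Q[5];print("yaw holes",np.degrees(np.arctan2(-e[0],e[1])),np.linalg.norm(e),"mid",(Q[4]+Q[5])/2)
m=(abs(P[...,2]-52)<5);m[:90]=0;m[250:]=0;m[:,:200]=0;m[:,300:]=0
l,r,st,_=cv2.connectedComponentsWithStats(m.astype(np.uint8));i=1+st[1:,4].argmax();pp=P[r==i]
rr=cv2.minAreaRect(onplane(c,np.argwhere(r==i)[:,::-1].astype(float),52)[:,:2].astype(np.float32));print(rr,np.median(pp[:,2]))
# gray edge mask
for n in("top0","side0"):
    c2=pickle.load(open(f"pics/{n}.pkl","rb"))
c=pickle.load(open("pics/wr.pkl","rb")); P=cloud(c)
for u in (220,235,250,265,280):
    print(u,[(v,int(round(P[v,u,1])),int(round(P[v,u,2]))) for v in range(136,234,2)])
```

```text
[[527.4, -71.6, 52.0], [586.4, -67.5, 52.0], [597.1, -217.6, 52.0], [537.7, -221.7, 52.0], [572.3, -84.2, 52.0], [581.3, -203.0, 52.0]]
ctr corners [ 562.15387692 -144.57406161   52.        ]
yaw holes 4.354946410701948 119.11049615830375 mid [ 576.82133854 -143.59991437   52.        ]
((561.964599609375, -144.09976196289062), (59.90559005737305, 148.72067260742188), 4.121566295623779) 51.66782013317538
220 [(136, 234, 0), (138, 232, 8), (140, 230, 9), (142, 230, 30), (144, 230, 49), (146, 228, 53), (148, 227, 54), (150, 225, 55), (152, 223, 57), (154, 221, 58), (156, 218, 55), (158, 216, 52), (160, 213, 48), (162, 204, 9), (164, 202, 10), (166, 199, 9), (168, 198, 16), (170, 198, 29), (172, 198, 40), (174, 198, 49), (176, 196, 50), (178, 194, 52), (180, 193, 55), (182, 191, 57), (184, 189, 56), (186, 186, 54), (188, 183, 52), (190, 177, 39), (192, 178, 48), (194, 178, 57), (196, 176, 59), (198, 174, 58), (200, 172, 60), (202, 170, 59), (204, 167, 60), (206, 165, 60), (208, 163, 60), (210, 161, 59), (212, 158, 58), (214, 152, 49), (216, 150, 50), (218, 149, 53), (220, 147, 54), (222,
[... 2525 characters left out ...]
(146, 233, 52), (148, 231, 53), (150, 229, 56), (152, 227, 57), (154, 225, 57), (156, 222, 54), (158, 220, 52), (160, 218, 49), (162, 209, 10), (164, 207, 10), (166, 204, 8), (168, 203, 17), (170, 203, 28), (172, 203, 40), (174, 203, 50), (176, 201, 51), (178, 199, 54), (180, 197, 54), (182, 195, 57), (184, 193, 56), (186, 190, 54), (188, 187, 51), (190, 182, 39), (192, 182, 48), (194, 182, 55), (196, 181, 59), (198, 179, 61), (200, 176, 59), (202, 174, 60), (204, 172, 60), (206, 170, 60), (208, 168, 60), (210, 165, 60), (212, 163, 59), (214, 156, 47), (216, 155, 52), (218, 153, 53), (220, 152, 55), (222, 150, 57), (224, 148, 57), (226, 145, 56), (228, 141, 52), (230, 121, 9), (232, 115, 0)]
```

Run:
```python
from h import *
c=pickle.load(open("pics/wr.pkl","rb")); P=cloud(c)
W=[]
for v0,v1 in((148,156),(176,186)):
    S=P[v0:v1,205:296]; ok=(S[...,2]>52)&(S[...,2]<62); Q=S[ok]; print(v0,Q[:,0].min(),Q[:,0].max(),(Q[:,0].min()+Q[:,0].max())/2,len(Q))
# wall of divider 2 (facing +y) and edge of divider1 (z~50)
a=P[169:174,215:285].reshape(-1,3); f2=np.polyfit(a[:,0],a[:,1],1)
# outer wall of divider1
b=P[142:144,215:285].reshape(-1,3); b=b[(b[:,2]>20)&(b[:,2]<47)]; f1=np.polyfit(b[:,0],b[:,1],1)
print("wall2",f2,np.degrees(np.arctan(f2[0])),np.polyval(f2,550),"outer1",f1,np.polyval(f1,550))
# slope facets: ridge as intersect -> divider peak via facets of divider1: fit both facets
def peak(r1,r2):
    o=[]
    for r in(r1,r2):
        q=P[r[0]:r[1],215:285].reshape(-1,3);q=q[q[:,2]>45];A=np.c_[q[:,0]-550,q[:,2]-55,np.ones(len(q))];o.append(np.linalg.lstsq(A,q[:,1],rcond=None)[0])
    return o
for rr in(((146,151),(156,160)),((176,181),(186,189))):
    o=peak(*rr);print(np.round(o,3))
```

```text
148 503.1620505293991 592.8368299199346 547.9994402246668 689
176 505.3373211293275 595.2062192054437 550.2717701673856 759
 ** On entry to DLASCL parameter number  4 had an illegal value
 ** On entry to DLASCL parameter number  4 had an illegal value
 ** On entry to DLASCL parameter number  4 had an illegal value
 ** On entry to DLASCL parameter number  4 had an illegal value
 ** On entry to DLASCL parameter number  5 had an illegal value
 ** On entry to DLASCL parameter number  4 had an illegal valueTraceback (most recent call last):
  File "<stdin>", line 7, in <module>
    c, resids, rank, s = lstsq(lhs, rhs, rcond)
                         ~~~~~^^^^^^^^^^^^^^^^^
    x, resids, rank, s = _umath_linalg.lstsq(a, b, rcond,
                         ~~~~~~~~~~~~~~~~~~~^^^^^^^^^^^^^
                                             signature=signature)
                                             ^^^^^^^^^^^^^^^^^^^^
    raise LinAlgError("SVD did not converge in Linear Least Squares")
numpy.linalg.LinAlgError: SVD did not converge in Linear Least Squares
```

Run:
```python
from h import *
c=pickle.load(open("pics/wr.pkl","rb")); P=cloud(c)
def sub(v0,v1,z0,z1):
    q=P[v0:v1,215:285].reshape(-1,3);q=q[np.isfinite(q[:,0])];return q[(q[:,2]>z0)&(q[:,2]<z1)]
for nm,q in(("wall2",sub(169,174,15,45)),("outer1",sub(141,144,15,45)),("stonewall",sub(190,193,30,52))):
    f=np.polyfit(q[:,0]-549,q[:,1],1);print(nm,len(q),np.degrees(np.arctan(f[0])),f[1])
for rr in((146,151),(156,161),(176,181),(186,189)):
    q=sub(*rr,50,58.5);A=np.c_[q[:,0]-549,q[:,2]-50,np.ones(len(q))];print(rr,np.linalg.lstsq(A,q[:,1],rcond=None)[0])
```

```text
wall2 315 3.8629673075618363 200.42327810464047
outer1 209 3.8883944441815603 232.49714395928987
stonewall 210 3.8891959558977973 179.63329024355838
(146, 151) [ 6.88728333e-02 -7.24483286e-01  2.31181507e+02]
(156, 161) [6.66021697e-02 9.08487725e-01 2.15948395e+02]
(176, 181) [ 7.00310627e-02 -7.04549405e-01  1.99047828e+02]
(186, 189) [6.81396611e-02 8.48366599e-01 1.84203557e+02]
```

```bash
cat >> h.py <<'E'
HC=np.array([561.9,-144.0,47.]); HY=np.radians(4.2)
SC=np.array([549.,207.7,10.]); SY=np.radians(3.9)
A=np.radians(40); G=12.; ADV=19+4.
E
python3 - <<'E'
from snap import *
R=toolR(HY,-A); g=HC+rotz(HY)@[0,G,0]; t=g+ADV*R[:,2]
movep(t-110*R[:,2],R); s=read_state();print(s["time"],s["eef_pos"],s["ft_force"])
b=movel(t-30*R[:,2],max_speed=150); b=movel(t,max_speed=60,guard=8); wait(.15)
s=read_state();print(b,s["time"],s["eef_pos"],t,s["ft_force"])
snap("side","s1");snap("wrist","w1")
E
```

```text
4.9083 [557.28589078 -75.39631428 113.83824054] [-0.88537455 -0.23459203  0.15743558]
False 6.3917 [ 562.27633257 -146.46285211   29.54053631] [ 562.10390356 -146.77663822   29.38097781] [0.12543852 0.45951525 0.22821595]
```

View pics/s1.png

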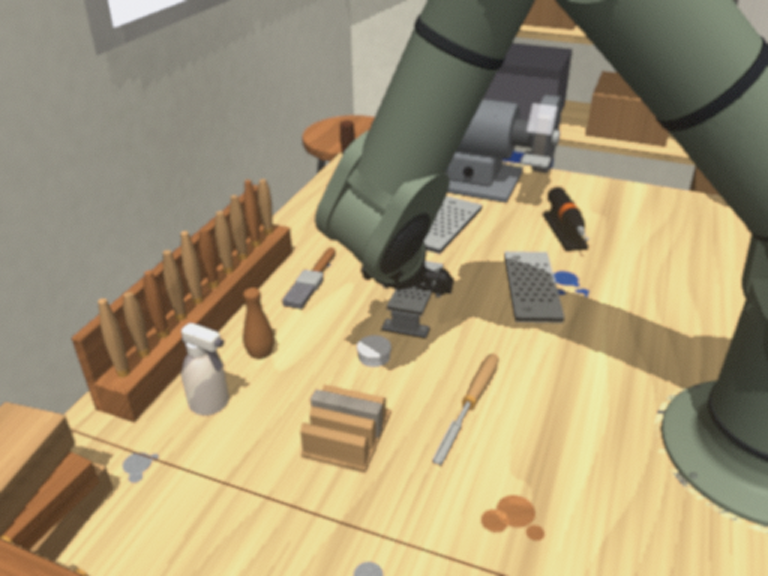

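View pics/w1.png

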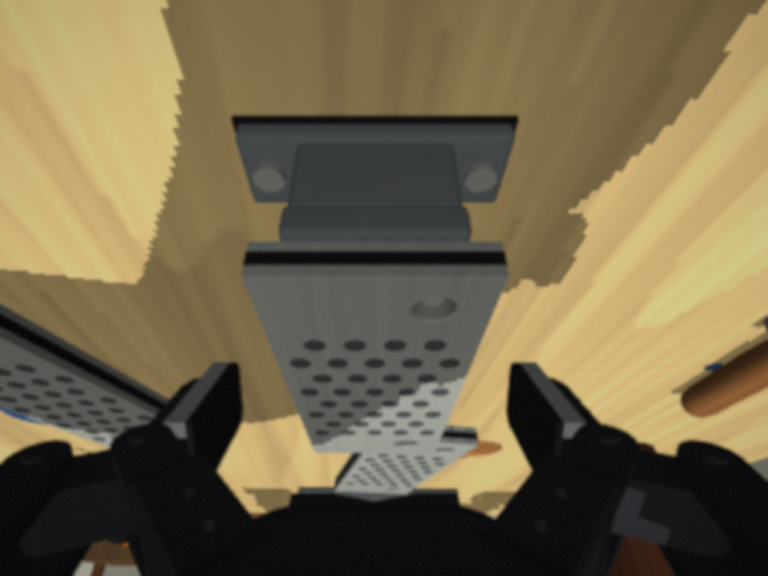

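The fingers straddle the plate: its near edge is at (248–505, 260), and the pads are at x=240 and x=510. The wrist view also shows it sitting centred on the holder. Clamping now.

Run:
```python
from snap import *
clamp(); wait(.1); s=read_state();print(s["time"],s["finger_gap"],s["eef_pos"],s["ft_force"],s["torque"])
snap("wrist","w2")
p0=s["eef_pos"]
np.save("grasp1.npy",np.r_[p0,np.array(s["tool_rot"]).ravel()])
b=movel(p0+[0,0,30],max_speed=50,guard=40); s=read_state();print(b,s["time"],s["finger_gap"],s["ft_force"],s["torque"])
if not b:
    movel(p0+[0,0,200],max_speed=200); wait(.1); s=read_state();print(s["time"],s["eef_pos"],s["ft_force"],s["finger_gap"]); snap("wrist","w3"); snap("side","s3")
```

```text
6.9833 57.50701435181556 [ 562.32232812 -146.33772235   29.94249597] [-3.76000089  5.64707967 12.45131624] [ 0.08544871  0.53212894 -0.39053813]
False 7.7917 57.71406802410969 [ 0.19604365 -0.36537845 -5.22531221] [ 1.5065894   0.10968797 -0.05004006]
8.8917 [ 561.82311026 -146.36209626  228.62807083] [ 0.37027788  0.31866563 -5.12706505] 57.1213365734076
```

View pics/w2.png

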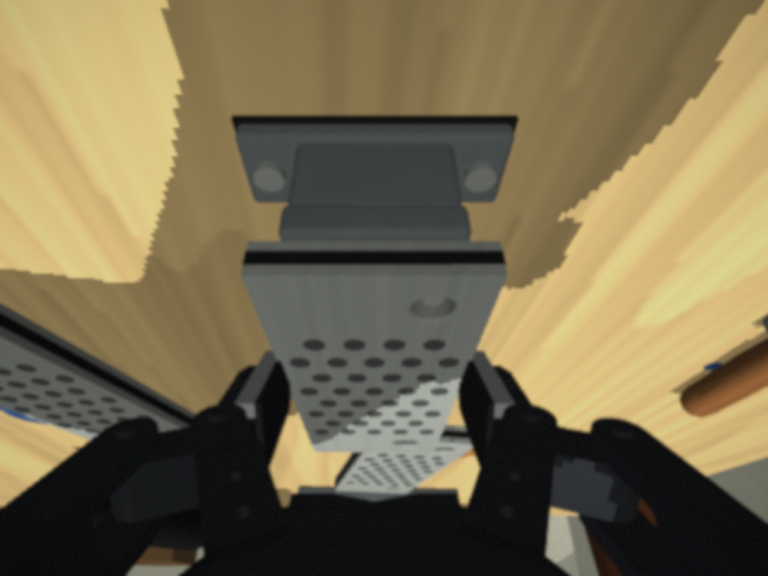

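View pics/w3.png

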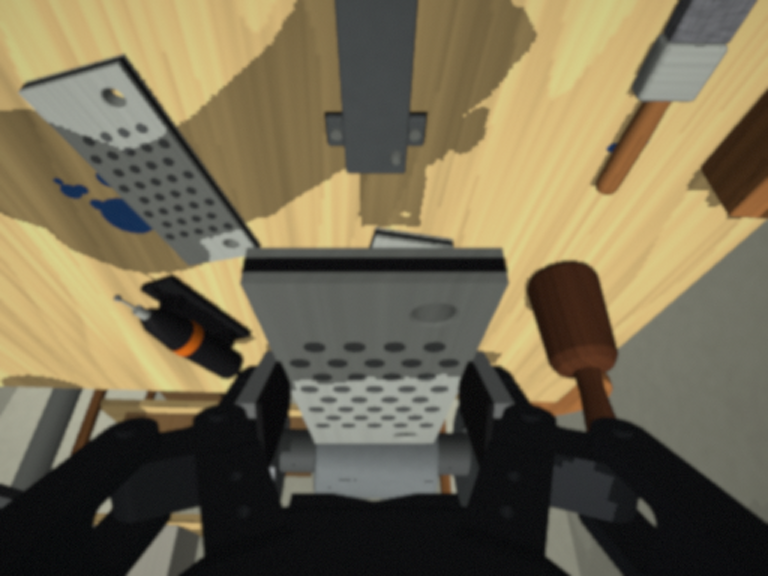

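View pics/s3.png

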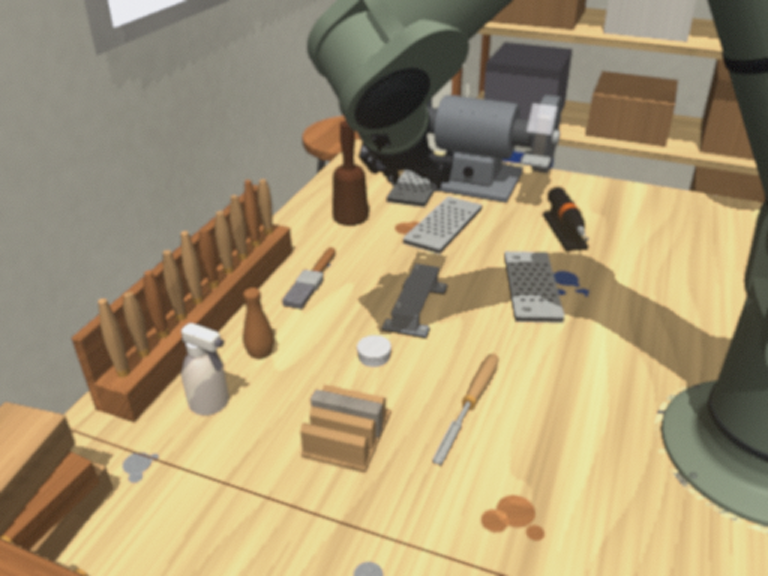

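Lifted without slip: the plate edge stays at row 260 in both wrist views. Next it goes above the slot, turned 90°.

```bash
cat >> h.py <<'E'
def g1():
    d=np.load("grasp1.npy");R=d[3:].reshape(3,3);H=rotz(HY)
    return H.T@R, R.T@(HC-d[:3])     # tool rot in plate frame, plate centre in tool frame
def tool_for(Rp,c,Rtp,ct):
    R=Rp@Rtp; u,_,v=np.linalg.svd(R);R=u@v; return c-R@ct,R
E
python3 - <<'E'
from snap import *
Rtp,ct=g1();print(np.round(ct,1))
Rp=rotz(SY)@rotx(np.pi/2)
t,R=tool_for(Rp,np.array([SC[0],SC[1],85+100]),Rtp,ct)
print(t,np.round(R,2).tolist(),inverse_kinematics(t,R),inverse_kinematics(t-[0,0,100],R))
movep(t,R);wait(.2);s=read_state();print(s["time"],s["eef_pos"],s["ft_force"],s["torque"],s["finger_gap"])
snap("side","s4");snap("top","t4");snap("wrist","w4")
E
```

```text
[ -0.2   9.2 -14.6]
[548.08923339 224.7350063  182.63762511] [[1.0, 0.04, -0.05], [0.07, -0.64, 0.76], [0.0, -0.77, -0.64]] [ 0.46989806  0.73829515 -0.72304706  1.84174721 -0.61306194  0.76607451
  0.42943291] [ 0.49978136  0.9420222  -0.77529512  1.8575748  -0.49219371  0.60010525
  0.45477513]
10.5583 [547.80662396 224.95717937 182.5526412 ] [-0.03297908  0.45481541 -4.97376274] [-1.62330306 -0.12329148  0.02499788] 57.17393309862083
```

View pics/s4.png

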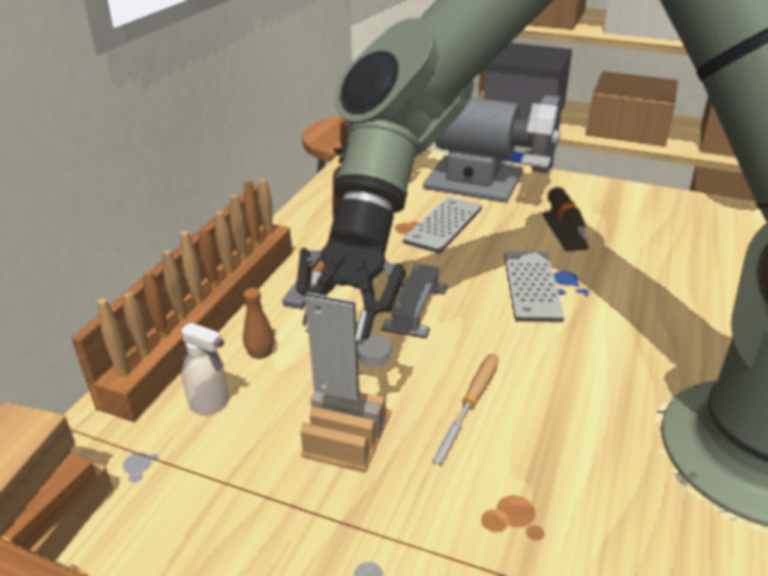

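View pics/w4.png

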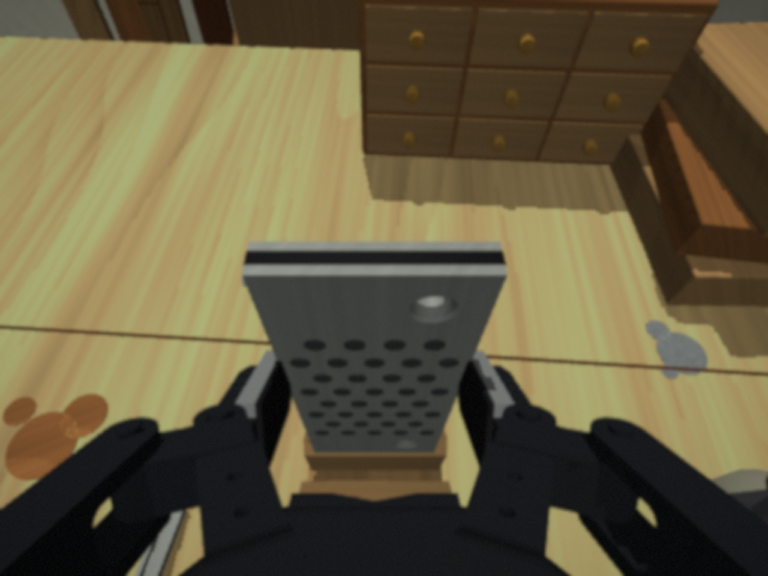

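View pics/t4.png

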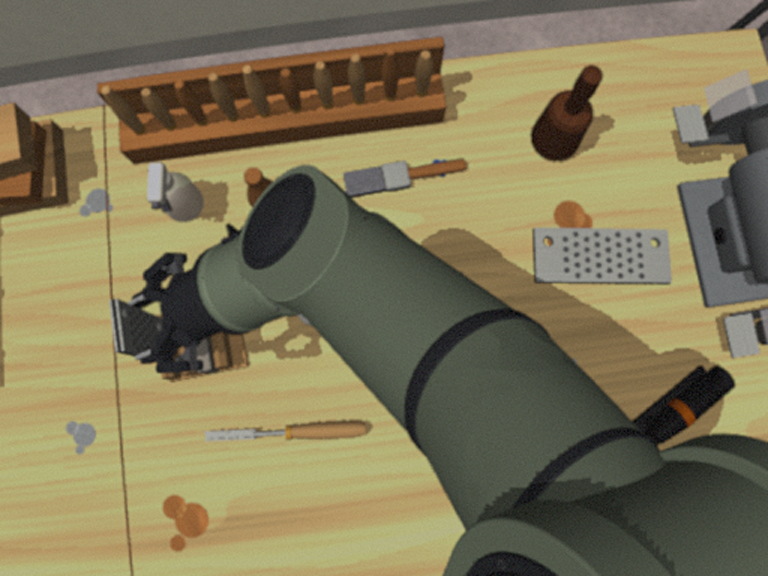

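The plate hangs upright above the rack: side view (335,345), rack at (345,430). I'll check its alignment to the slot from the side depth, then lower it under guard.

Run:
```python
from snap import *
c=pickle.load(open("pics/s4.pkl","rb"));P=cloud(c)
Q=P[200:262,210:236].reshape(-1,3);Q=Q[np.isfinite(Q[:,0])&(Q[:,2]>100)]
f,*_=np.linalg.lstsq(np.c_[Q[:,0]-549,Q[:,2]-185,np.ones(len(Q))],Q[:,1],rcond=None);print("fine face y at centre",f,np.degrees(np.arctan(f[:2])),Q[:,2].min(),Q[:,2].max(),len(Q))
# rack in same view: ridge 1 top
q=P.reshape(-1,3);q=q[(abs(q[:,0]-549)<20)&(q[:,2]>56)&(q[:,2]<62)&(q[:,1]>215)&(q[:,1]<232)];print("ridge1 y (wrist est ~223.3)",np.median(q[:,1]-0.068*(q[:,0]-549)),len(q))
Rtp,ct=g1();Rp=rotz(SY)@rotx(np.pi/2)
t,R=tool_for(Rp,np.array([SC[0],SC[1],85.]),Rtp,ct)
b=movel(t+[0,0,48],R,max_speed=120);wait(.1);f0=read_state()["ft_force"];print(f0)
b=movel(t+[0,0,8],max_speed=50,guard=10);s=read_state();print(b,s["time"],s["eef_pos"]-t,s["ft_force"])
if not b:
    b=movel(t+[0,0,-5],max_speed=15,guard=6);s=read_state();print(b,s["time"],s["eef_pos"]-t,s["ft_force"],s["torque"])
snap("side","s5");snap("wrist","w5")
```

```text
fine face y at centre [ 5.25094585e-02 -9.94793100e-04  2.11852803e+02] [ 3.0058098  -0.05699743] 108.60668729790245 260.9292151886402 1602
ridge1 y (wrist est ~223.3) 225.74008035332895 25
[ 0.19462111  0.40782774 -5.01723101]
False 12.3417 [0.12252097 0.06363247 8.22298062] [ 0.9201932   0.23656938 -3.95082851]
True 12.925 [-0.03730812  0.47324583  0.24688165] [ 4.06213947e-03 -1.55610522e-01  6.72595709e+00] [ 0.19947668 -0.08666695 -0.02421234]
```

View pics/s5.png

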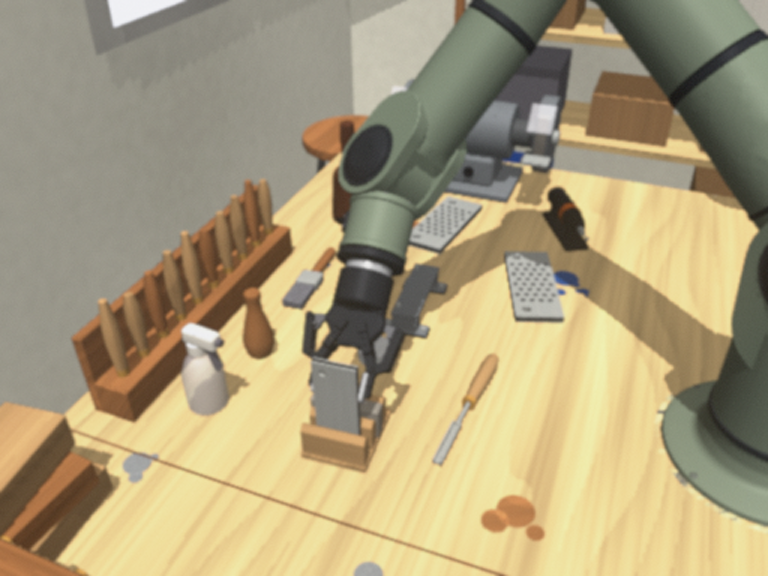

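Floor contact came 0.25 mm from the prediction, so the holder's y position is confirmed to about that. Next: release, back out, measure the lean.

Run:
```python
from snap import *
open_gripper();wait(.1)
s=read_state();R=np.array(s["tool_rot"]);p=s["eef_pos"];print(s["time"],s["finger_gap"])
b=movel(p-90*R[:,2],max_speed=150,guard=15);print(b)
p=read_state()["eef_pos"]
movel(p+[0,0,130],max_speed=250)
s=read_state();print(s["time"],s["eef_pos"])
c=snap("side","s6");P=cloud(c);snap("top","t6")
m=(P[...,2]>70)&(P[...,2]<155)&(abs(P[...,0]-549)<35)&(abs(P[...,1]-212)<20)
Q=P[m];
f,*_=np.linalg.lstsq(np.c_[Q[:,0]-549,Q[:,2]-85,np.ones(len(Q))],Q[:,1],rcond=None)
r=Q[:,1]-np.c_[Q[:,0]-549,Q[:,2]-85,np.ones(len(Q))]@f
k=abs(r)<2.5;Q=Q[k];f,*_=np.linalg.lstsq(np.c_[Q[:,0]-549,Q[:,2]-85,np.ones(len(Q))],Q[:,1],rcond=None)
print("face",f,np.degrees(np.arctan(f[:2])),k.sum(),len(k),Q[:,0].min(),Q[:,0].max(),Q[:,2].max())
```

```text
13.525 85.46953696319588
False
14.9417 [551.54224992 156.82225577 269.30934581]
face [7.20070128e-02 3.55396126e-03 2.11870424e+02] [4.11858943 0.20362612] 908 982 516.6276988773648 578.3067348785723 154.7575501519841
```

View pics/s6.png

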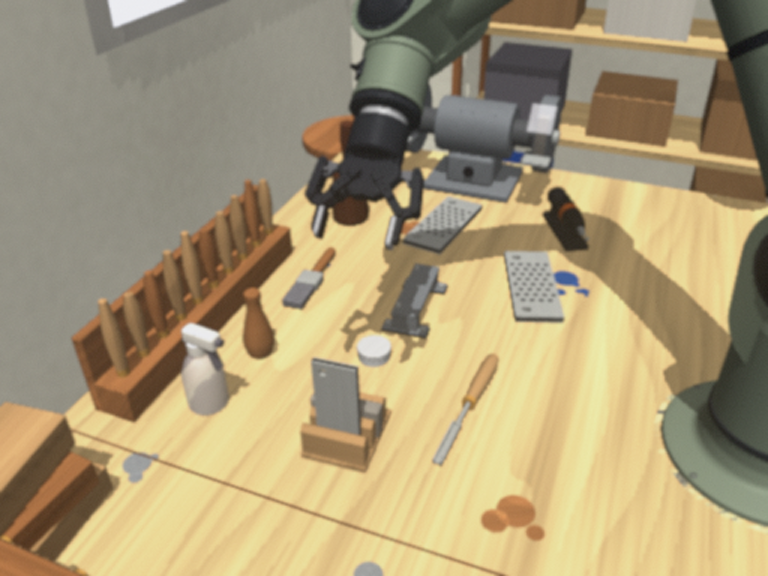

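View pics/t6.png

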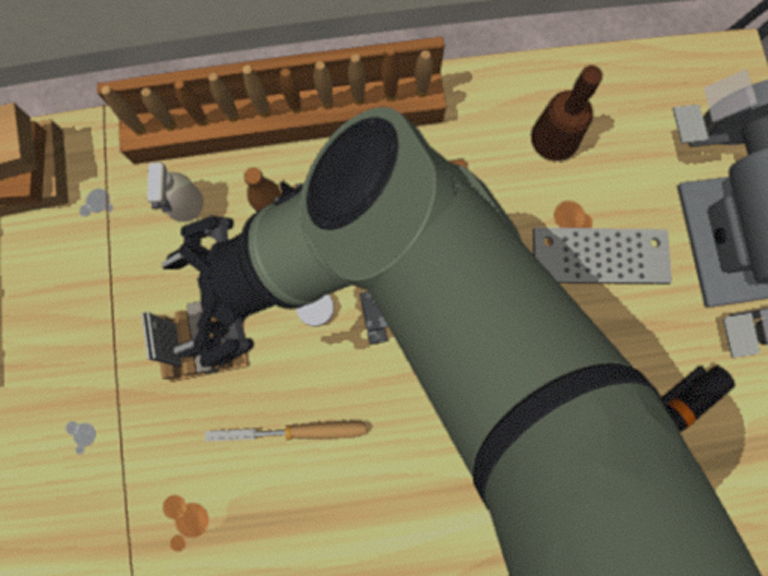

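The plate stands vertical (0.2° lean) in the slot at side view (337,397). I'll regrip it from the other side, going via a high waypoint.

Run:
```python
from snap import *
C=np.array([549.0,208.1,85.])
R=toolR(SY,-(np.pi/2-A)); g=C+[0,0,G]; t=g+ADV*R[:,2]
print(inverse_kinematics(t,R))
movep([549,215,300],toolR(SY,0))
movep(t-110*R[:,2]+[0,0,90],R); print(read_state()["time"])
movel(t-110*R[:,2],max_speed=200)
movel(t-35*R[:,2],max_speed=150)
b=movel(t,max_speed=60,guard=6); wait(.1)
s=read_state();print(b,s["time"],s["eef_pos"]-t,s["ft_force"])
snap("side","s7");snap("wrist","w7")
```

```text
[-0.73208257  0.94616291 -0.1042355   1.49638877  0.68209481  1.44615843
 -1.11100182]
17.075
False 19.1583 [0.02252479 0.43588801 0.148524  ] [-0.01614947 -0.17227041  0.32757155]
```

View pics/s7.png

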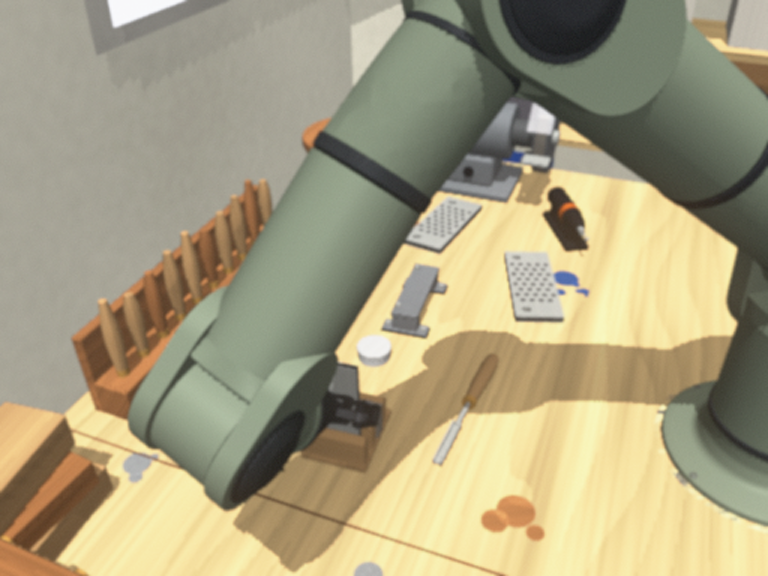

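View pics/w7.png

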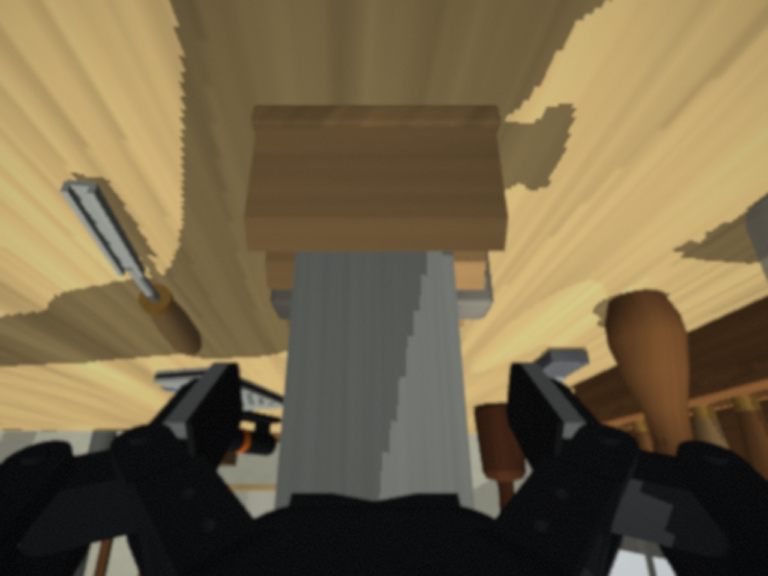

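```bash
cat >> h.py <<'E'
def face_tool(c,R,p,box):
    u0,v0,u1,v1=box
    P=cloud(c)[v0:v1,u0:u1].reshape(-1,3);P=P[np.isfinite(P[:,0])];T=(P-p)@R
    for _ in range(3):
        m=T.mean(0);n=np.linalg.svd(T-m,full_matrices=False)[2][2];r=(T-m)@n;T=T[abs(r)<max(2,2*r.std())]
    n=n*np.sign(-n[2]);return T.mean(0),n,len(T)
E
python3 - <<'E'
from snap import *
clamp();wait(.15);s=read_state();print(s["time"],s["finger_gap"],s["eef_pos"],s["ft_force"],s["torque"])
R=np.array(s["tool_rot"]);p=s["eef_pos"];np.save("grasp2.npy",np.r_[p,R.ravel()])
c=snap("wrist","w8");cc=pickle.load(open("pics/w2.pkl","rb"))
d=np.load("grasp1.npy")
m,n,k=face_tool(cc,d[3:].reshape(3,3),d[:3],(215,190,285,245));print("g1",m,np.degrees(np.arctan2(n[1],-n[2])),np.degrees(n[0]),k)
m,n,k=face_tool(c,R,p,(205,190,295,290));print("g2",m,np.degrees(np.arctan2(n[1],-n[2])),np.degrees(n[0]),k)
print("tool tilt g1",np.degrees(np.arctan2(d[3:].reshape(3,3)[1,2],-d[3:].reshape(3,3)[2,2])),"g2",np.degrees(np.arctan2(R[1,2],-R[2,2])))
E
```

```text
19.8 56.918531381982746 [550.25632876 190.47584297  82.77620671] [-1.04460368  0.1117896   7.06776281] [-0.12252477  0.23970321 -0.12447596]
g1 [ -0.70187602 -25.74401466 -49.89363007] 39.937490954720886 0.1869541373016256 3754
g2 [ -0.45451366  -4.8528432  -22.30579958] -39.547729695897395 0.017347271123999936 8961
tool tilt g1 -39.93115727904315 g2 -49.96681018025192
```

Run:
```python
from snap import *
c=pickle.load(open("pics/top0.pkl","rb"));P=cloud(c)
for nm,(u,v,w,h) in {"mallet":(350,40,60,70),"handle":(160,110,30,35),"grinder":(450,40,62,170)}.items():
    Q=P[v:v+h,u:u+w].reshape(-1,3);Q=Q[np.isfinite(Q[:,0])&(Q[:,2]>15)];print(nm,np.round(np.nanpercentile(Q,[1,50,99],axis=0),0).tolist())
c=pickle.load(open("pics/t4.pkl","rb"));P=cloud(c)
for u,v in((185,145),(195,150),(230,140),(160,195),(150,200)): print("arm",u,v,np.round(P[v,u]))
c=pickle.load(open("pics/s4.pkl","rb"));P=cloud(c)
for u,v in((245,60),(252,120),(245,145)): print("arm side",np.round(P[v,u]))
# pins, bare holder in side view
c=pickle.load(open("pics/s7.pkl","rb"));cv2.imwrite("pics/s7c.png",cv2.resize(c["image"][165:230,245:305],None,fx=9,fy=9,interpolation=cv2.INTER_CUBIC))
```

```text
mallet [[762.0, -425.0, 18.0], [788.0, -387.0, 112.0], [825.0, -361.0, 220.0]]
handle [[734.0, 38.0, 21.0], [748.0, 58.0, 70.0], [771.0, 82.0, 123.0]]
grinder [[479.0, -665.0, 16.0], [647.0, -606.0, 122.0], [777.0, -549.0, 226.0]]
arm 185 145 [582. -12. 466.]
arm 195 150 [571. -24. 475.]
arm 230 140 [567. -69. 509.]
arm 160 195 [540.  40. 390.]
arm 150 200 [537.  57. 378.]
arm side [576.  14. 442.]
arm side [536.  82. 356.]
arm side [538. 111. 319.]
```

View pics/s7c.png

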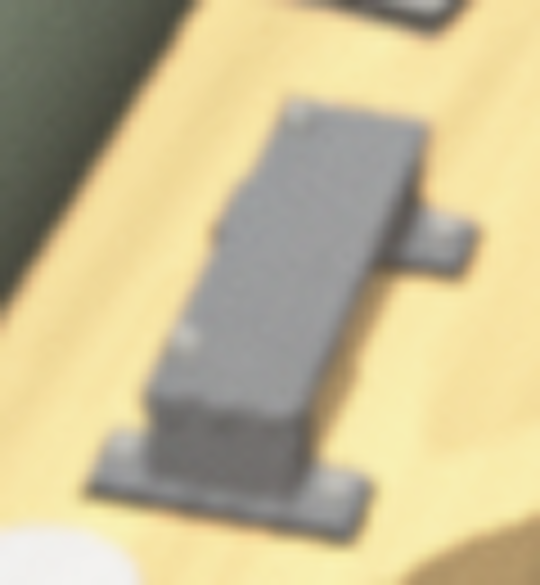

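Bare holder in the side crop: pins at about (190,338) and (298,112), and the arm path is clear of the mallet and the grinder. Next: lift, check the grasp, and move above the holder.

```bash
cat >> h.py <<'E'
def g2(verbose=1):
    d=np.load("grasp2.npy");R=d[3:].reshape(3,3);p=d[:3]
    c=pickle.load(open("pics/w8.pkl","rb"))
    m,n,k=face_tool(c,R,p,(205,190,295,290))
    n=np.array([0,n[1],n[2]]);n/=np.linalg.norm(n)   # jaw axis taken exact
    # plate axes in tool frame: x = tool x; fine normal n = -z_plate; y = z x x
    zx=-n; xx=np.array([1.,0,0]); yx=np.cross(zx,xx)
    Rtp=np.c_[xx,yx,zx].T       # tool axes in plate frame
    yw=R@yx; nw=R@n
    C0=p+R@m-5*nw                # on mid plane
    C0=C0+yw*((85.04-C0[2])/yw[2])
    ct=R.T@(C0-p); ct[0]=g1()[1][0]
    return Rtp,ct,C0,yw
E
python3 - <<'E'
from snap import *
c=pickle.load(open("pics/s7.pkl","rb"))
Q=onplane(c,np.array([(190,338),(298,112)])/9+[245,165],47);print("pins side",Q);e=Q[0]-Q[1];print(np.degrees(np.arctan2(-e[0],e[1])),Q.mean(0))
Rtp,ct,C0,yw=g2();print(ct,C0,yw)
H2=HC+rotz(HY)@[0,-.25,0]; Rp=rotz(HY)@rotx(np.pi)
t,R=tool_for(Rp,H2,Rtp,ct);print(t,np.round(R,3).tolist());up=t+[0,0,130]
print(inverse_kinematics(t,R))
p=read_state()["eef_pos"]
b=movel(p+[0,0,25],max_speed=60,guard=30);s=read_state();print(b,s["ft_force"],s["finger_gap"])
if not b:
    movel(p+[0,0,150],max_speed=200); s=read_state();print(s["time"],s["ft_force"],s["torque"],s["finger_gap"])
    c=snap("wrist","w9");m,n,k=face_tool(c,np.array(s["tool_rot"]),s["eef_pos"],(205,190,295,290));print(m,np.degrees(np.arctan2(n[1],-n[2])),k)
    movep(up,R);wait(.2);s=read_state();print(s["time"],s["eef_pos"]-up,s["ft_force"],s["torque"])
    c=snap("wrist","w10");m,n,k=face_tool(c,np.array(s["tool_rot"]),s["eef_pos"],(205,190,295,290));print(m,np.degrees(np.arctan2(n[1],-n[2])),np.degrees(n[0]),k)
    snap("side","s10")
E
```

```text
pins side [[ 568.41214647  -83.23378537   47.        ]
 [ 578.05005624 -202.01318727   47.        ]]
4.638888618714169 [ 573.23110136 -142.62348632   47.        ]
[ -0.23877574  -8.07593204 -13.16008753] [548.76533423 205.68331942  85.04      ] [ 1.50015248e-04 -7.33281586e-03  9.99973103e-01]
[ 561.99883581 -142.08562524   31.71021586] [[0.997, 0.056, -0.047], [0.073, -0.769, 0.635], [0.0, -0.637, -0.771]]
[ 1.06913289  1.20670477 -1.082435    1.51983862  0.37485446  1.12332113
  0.15050883]
False [-0.35876133 -0.69428834 -4.8501517 ] 57.255884800620755
21.2 [-0.19919656  0.13280902 -5.3503502 ] [1.69588741 0.14510411 0.02804866] 56.47883079837247
[ -0.48584857  -4.85877658 -22.2505114 ] -39.68872618729393 8955
23.5333 [0.12607086 0.81034913 0.0129608 ] [-0.63304238  0.40914392 -5.15221213] [-1.43344646 -0.11096782  0.04092363]
[ -0.21791654  -3.92644214 -22.38587642] -43.87138547126503 -0.03136658073128543 8963
```

View pics/s10.png

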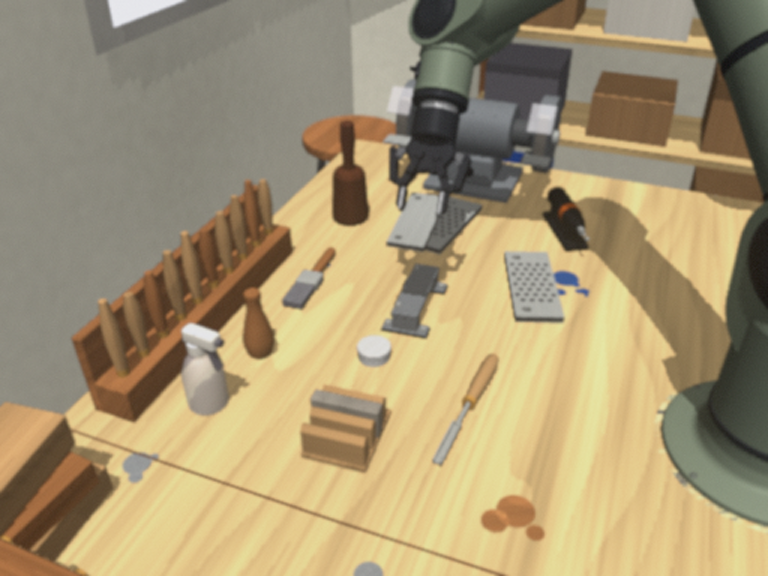

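View pics/w10.png

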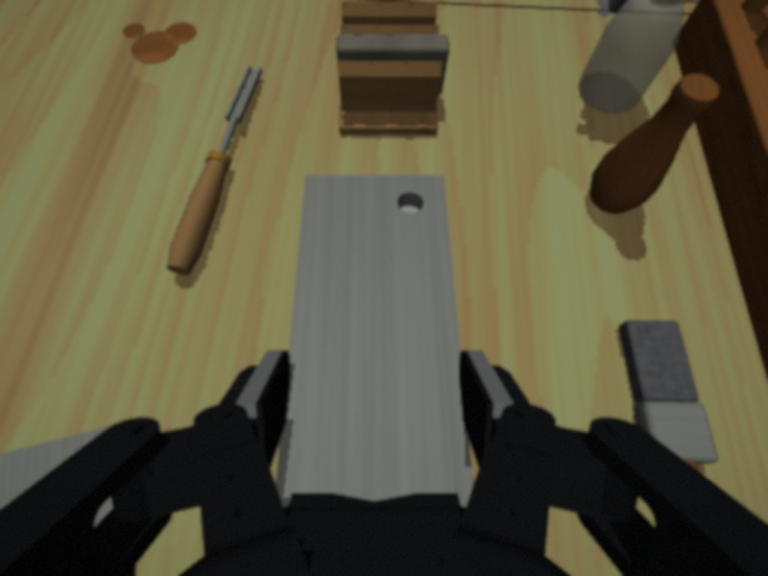

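The plate pivoted about 4° between the pads during the swing: its face angle in the tool went from −39.7° to −43.9°. I'll re-measure its pose in the hand from the far edge and the hole, w9 against w10.

```bash
cat >> h.py <<'E'
def edge_len(tag,R,p):
    """far end edge of plate and hole, on the fine-face plane, tool frame"""
    c=pickle.load(open(f"pics/{tag}.pkl","rb"));m,n,k=face_tool(c,R,p,(205,190,295,290))
    n=np.array([0,n[1],n[2]]);n/=np.linalg.norm(n)
    T=(cloud(c)-p)@R; on=(np.abs((T-m)@n)<2.5); on[:, :185]=0; on[:,320:]=0; on[240:]=0
    nl,l,st,_=cv2.connectedComponentsWithStats(on.astype(np.uint8));i=1+st[1:,4].argmax();M=(l==i).astype(np.uint8)
    full=cv2.morphologyEx(M,cv2.MORPH_CLOSE,np.ones((25,25)))
    o,dr=rays(c,[(u,v) for u in range(215,285,3) for v in [np.argmax(M[:,u])-0.5]])
    o=(o-p)@R;dr=dr@R;X=o+dr*(((m-o)@n)/(dr@n))[:,None]
    y=np.cross(-n,[1.,0,0]);  # plate +y in tool
    return m,n,y,np.median(X@y),(X@y).std(),st[i],X[:,0].mean(),M
E
python3 - <<'E'
from snap import *
s=read_state();R=np.array(s["tool_rot"]);p=s["eef_pos"]
print(s["time"])
# w9 pose: same rotation as grasp2 and p+150z
d=np.load("grasp2.npy")
Rtp,ct,*_=g2()
for tag,R_,p_ in(("w9",None,None),("w10",R,p)):
    if R_ is None:
        # wrist camera is rigid on the tool: get the tool pose from the camera pose
        c10=pickle.load(open("pics/w10.pkl","rb"));c=pickle.load(open("pics/w9.pkl","rb"))
        Tt=np.eye(4);Tt[:3,:3]=R;Tt[:3,3]=p
        X=np.array(c["cam_to_world"])@np.linalg.inv(np.array(c10["cam_to_world"]))@Tt;R_=X[:3,:3];p_=X[:3,3]
    m,n,y,e,sd,st,xm,M=edge_len(tag,R_,p_)
    print(tag,p_,np.degrees(np.arctan2(n[1],-n[2])),"edge",e,sd,st,"centre_len",e+75*np.sign(-e) if 0 else (e-75,e+75),"y",y,"ct.y",ct@y)
    c=pickle.load(open(f"pics/{tag}.pkl","rb"));cv2.imwrite(f"pics/{tag}c.png",cv2.resize(c["image"][90:210,180:320],None,fx=5,fy=5,interpolation=cv2.INTER_CUBIC))
E
```

```text
23.6333
w9 [549.6194611  189.5458252  230.69717518] -39.689349074972114 edge -72.36915432106028 0.004399746413964518 [  192   109   116   131 13658] centre_len (np.float64(-147.36915432106028), np.float64(2.630845678939721)) y [ 0.          0.76951828 -0.63862478] ct.y 2.1897806303025438
w10 [ 562.09079748 -141.61317926  161.71253959] -43.87343142497387 edge -71.58701379309088 0.0048481025848498786 [  193   116   114   124 12685] centre_len (np.float64(-146.58701379309088), np.float64(3.4129862069091246)) y [ 0.          0.72087257 -0.69306763] ct.y 3.299112749174814
```

View pics/w9c.png

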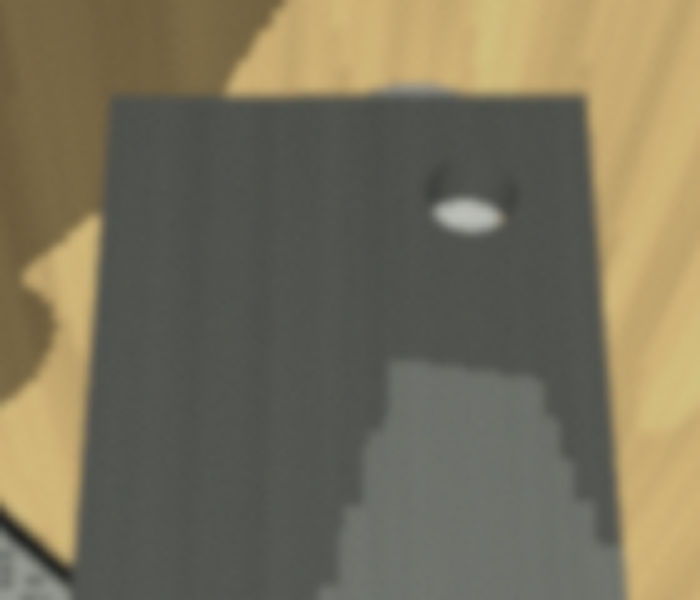

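View pics/w10c.png

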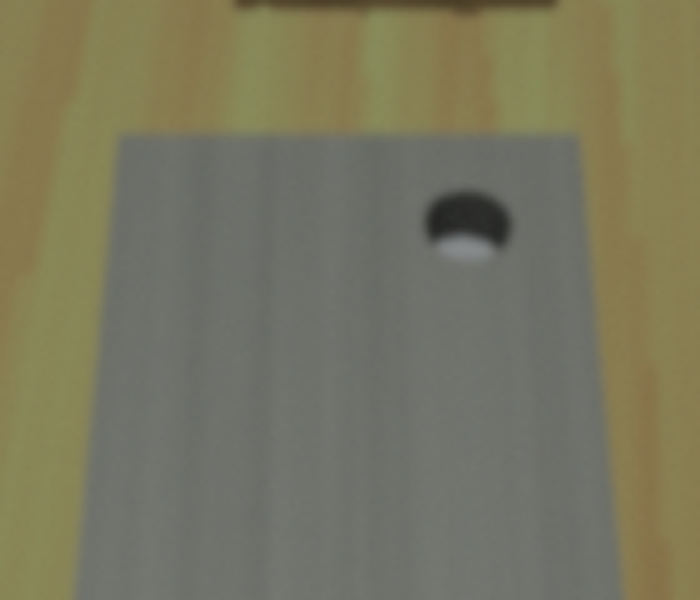

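The pivot-about-the-pads model gives 3.1 mm for the centre along the plate and the image gives 3.0 mm, so the two agree. I'll correct the tool tilt slowly to level the plate and approach.

```bash
cat >> h.py <<'E'
def inhand(tag,R,p,clen=None):
    m,n,y,e,*_=edge_len(tag,R,p)
    cl=e+75-0.44 if clen is None else clen
    ct=y*cl+n*(m@n-5)+np.array([g1()[1][0],0,0])
    Rtp=np.c_[[1.,0,0],y,-n].T
    return Rtp,ct,cl,np.degrees(np.arctan2(n[1],-n[2]))
E
python3 - <<'E'
from snap import *
H2=HC+rotz(HY)@[0,-.25,0]; Rp=rotz(HY)@rotx(np.pi)
s=read_state();R=np.array(s["tool_rot"]);p=s["eef_pos"]
Rtp,ct,cl,a=inhand("w10",R,p,3.03)
t,R=tool_for(Rp,H2,Rtp,ct);print(t,ct)
movel(t+[0,0,110],R,max_speed=60)
movel(t+[0,0,18],max_speed=80);wait(.2)
s=read_state();R1=np.array(s["tool_rot"]);snap("wrist","w11");snap("side","s11")
r=inhand("w11",R1,s["eef_pos"]);print(s["time"],s["eef_pos"]-t,"now len,ang",r[2:],"tilt",np.degrees(np.arctan2(R1[1,2],-R1[2,2])),s["ft_force"])
np.savez("t.npz",t=t,R=R)
E
```

```text
[ 561.93453232 -141.20997825   33.10503983] [ -0.23877574  -7.44590319 -12.11649057]
25.5917 [ 0.12553988 -0.12919211 18.28687814] now len,ang (np.float64(4.050223590227373), np.float64(-43.95199087806836)) tilt 43.77743807207968 [-0.1767269  -0.46402758 -4.59487873]
```

View pics/w11.png

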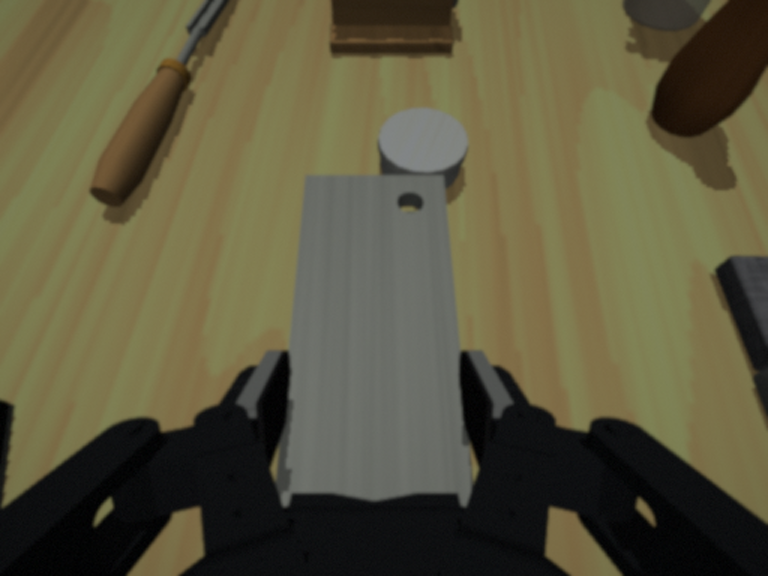

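```bash
python3 -c "
import cv2
a=cv2.imread('pics/s11.png');cv2.imwrite('pics/s11c.png',cv2.resize(a[170:380,320:520],None,fx=2.8,fy=2.8,interpolation=cv2.INTER_CUBIC))"
```

```text
(no output)
```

View pics/s11c.png

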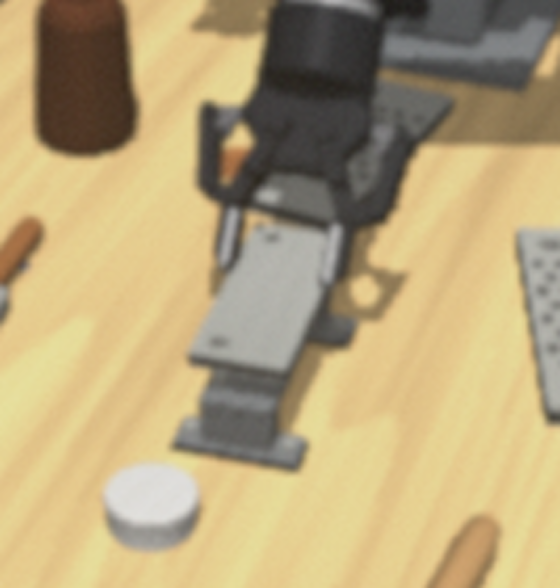

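Plate level above the holder, and its edge and hole are at the same pixels as before ((375,176) and (410,202)), so no further slip. Lowering slowly under guard.

Run:
```python
from snap import *
z=np.load("t.npz");t=z["t"]
movel(t+[0,0,10],z["R"],max_speed=40);wait(.1)
f0=read_state()["ft_force"]
b=movel(t+[0,0,-2.5],max_speed=10,guard=5);s=read_state();print(b,s["time"],s["eef_pos"]-t,s["ft_force"]-f0,s["torque"])
snap("wrist","w12");snap("side","s12")
a=cv2.imread('pics/s12.png');cv2.imwrite('pics/s12c.png',cv2.resize(a[170:380,320:520],None,fx=2.8,fy=2.8,interpolation=cv2.INTER_CUBIC))
```

```text
True 27.0917 [-0.05321956  0.04125949 -0.30698686] [ 0.45376612 -1.47974447 11.41255493] [-0.15229184 -0.03159318  0.06995109]
```

View pics/s12c.png

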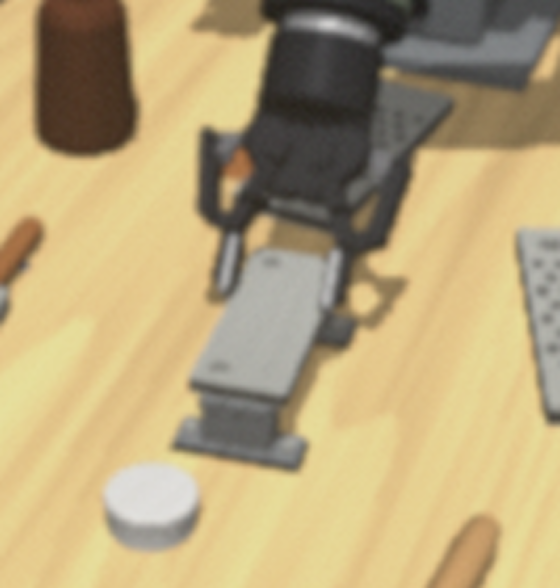

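View pics/w12.png

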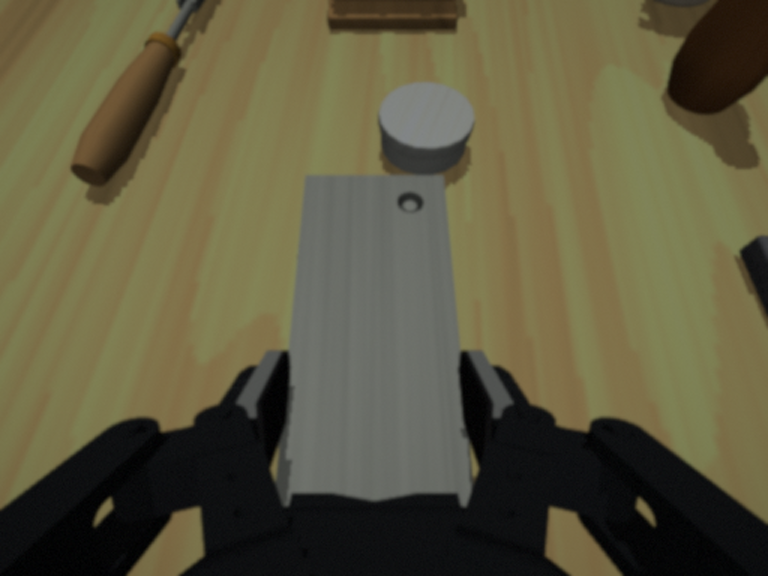

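Contact came at −0.3 mm from the seated height, with a pin visible in the hole at (410,203). Release, back out and check.

Run:
```python
from snap import *
open_gripper();wait(.2)
s=read_state();R=np.array(s["tool_rot"]);p=s["eef_pos"];print(s["time"],s["finger_gap"],s["ft_force"])
b=movel(p-110*R[:,2],max_speed=120,guard=15);print(b)
movel(read_state()["eef_pos"]+[0,0,100],max_speed=250)
movep([561,-138,230],toolR(HY,0));wait(.2)
c=snap("wrist","w13");P=cloud(c)
m=(abs(P[...,2]-52)<6);m[:90]=0;m[260:]=0;m[:,:190]=0;m[:,310:]=0
n,l,st,_=cv2.connectedComponentsWithStats(m.astype(np.uint8));i=1+st[1:,4].argmax();Q=P[l==i]
f,*_=np.linalg.lstsq(np.c_[Q[:,0]-562,Q[:,1]+144,np.ones(len(Q))],Q[:,2],rcond=None);print("top plane tilt deg",np.degrees(f[:2]),"z",f[2],cv2.minAreaRect(Q[:,:2].astype(np.float32)))
snap("side","s13");a=cv2.imread('pics/s13.png');cv2.imwrite('pics/s13c.png',cv2.resize(a[220:380,340:500],None,fx=3.5,fy=3.5,interpolation=cv2.INTER_CUBIC))
cv2.imwrite('pics/w13c.png',cv2.resize(c["image"][90:260,180:320],None,fx=3.5,fy=3.5,interpolation=cv2.INTER_CUBIC))
print(read_state()["time"])
```

```text
27.7917 85.09582593876438 [ 0.32022386 -0.28025917  0.35057661]
False
top plane tilt deg [-0.10143376  0.0167742 ] z 51.58548914148274 ((561.9659423828125, -146.0626983642578), (60.141780853271484, 149.95455932617188), 4.1277546882629395)
30.4667
```

View pics/s13.png

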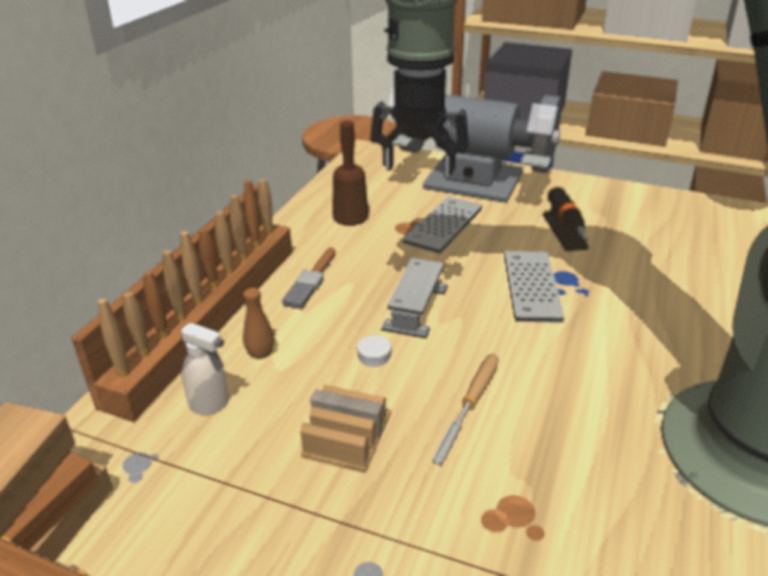

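View pics/w13c.png

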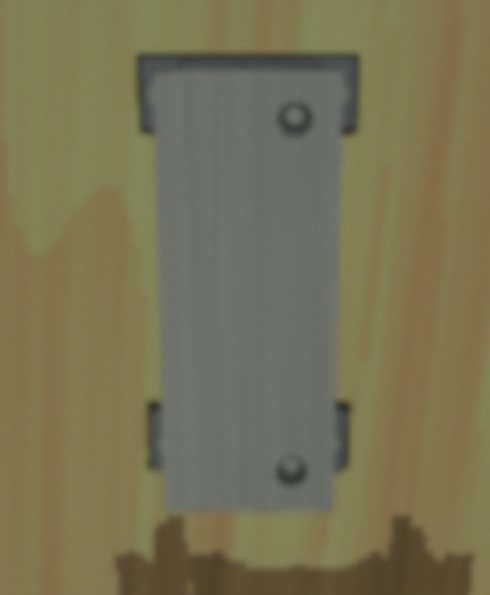

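View pics/s13c.png

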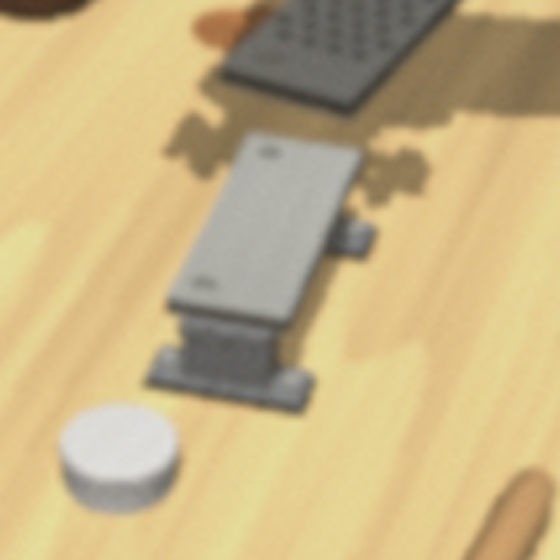

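Both pins show inside the holes (w13 crop (295,118) and (291,470)). The plain face is up with its top at z≈51.6 mm (52 expected), level to 0.1°, and the rest of the bench is unchanged.

```bash
python3 -c "
from workcell import *
finish_job();print(read_state()['time'])"
```

```text
the job is handed in; nothing more can be done
the job is handed in; nothing more can be done
```

The plate is turned end for end and back on the holder's two pins, plain fine face up. The job was handed in at about 30.5 s of the 67 s allowed.

- **What I did:** I lifted the plate by its long edges with the tool leaning, and stood it on end in the narrow slot. I regripped it from the other side and lowered it onto the pins under a force guard. It was set down rather than dropped.
- **Last checks:** Contact came 0.3 mm from the expected seated height. The top face is at 51.6 mm (52 expected) and level to about 0.1°, and both pins show in the holes. The rest of the bench looks unchanged in the side view.
- **What disagreed:**
  - **Slip in the grip:** The plate pivoted about 4° between the pads on the fast move back to the holder. I measured this and corrected the tool tilt before seating.
  - **Plate position:** The camera estimates differed by up to about 2 mm along the holder's length. I used the slot-floor contact, which agreed to about 0.25 mm.

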